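# Angle the optical rail in behind the magnifier pillar

## Task

Push the optical rail across the bench into its wooden bay: work its right-hand end (as seen from the robot) in behind the magnifier's pillar, then swing the other end in, until the rail lies between the two end blocks with its whole length up against the back strip. Only push it, with fingertips against the sides and ends of its low aluminium base: do not pinch, lift or tip it, and keep off the ground steel way and the carrier clamped on top. Leave the other things on the bench where they are.

Things in the scene. Friction and masses are not known exactly. Their poses are not given: they have to be found in the camera images.
- rail: Loose optical rail, about 0.75 kg, 3 to 6 N to slide: low straight aluminium bar 300 mm long (own y), 40 mm wide (own x), standing on two feet. Its upright sides and ends, the faces to push, reach from 3 to 19 mm above the bench; above them lie a narrower way and the carrier. Origin: centre of its underside, on the bench; own +y points to its left-hand end, own +x to its far side.
- rail_left (a point): Centre of the rail's left-hand end face (own +y end), 11 mm above the bench.
- rail_right (a point): Centre of the rail's right-hand end face (own -y end, the one that goes in behind the pillar), 11 mm above the bench.
- carrier: Ground steel way on top of the rail base, 30 mm wide, 292 mm long, 19 to 30 mm above the bench, with a dark block (38 x 44 mm) clamped on it 30 mm left of the middle: its V cradle rises to 63 mm above the bench; a brass thumbscrew sticks out 14 mm past the rail's far side at height 36 mm, clear above the back strip. Origin: centre of the way's underside. Not to be touched.
- bay: Fixed bay: wooden back strip and two end blocks, 20 mm high, round a bare stretch of bench 320 mm long (own y), 40 mm deep (own x), open to the robot's side (own -x). Origin: middle of that stretch. Back strip's front face: own x = +20 mm; end blocks: own y = +-160 to 178 mm, x = -20 to 20 mm. A rail fully home has its origin at own x = 0, y within 10 mm of 0, and its axes parallel to the bay's.
- pillar: Fixed pillar of the bench magnifier: upright steel rod, 28 mm in diameter, 185 mm tall, before the bay's mouth near its right-hand (own -y) end, about 64 mm clear of the back strip. Origin: on its axis at bench level. At height 160 mm an arm 14 mm wide runs to its own +x, backwards and to the right, to a lens ring 120 mm across, centred 215 mm out, 146 to 168 mm up.
- eyepiece: Chrome eyepiece tube standing on the bench to the right of the pillar, 38 mm in diameter at the top, 56 mm high. Origin: centre of its foot. Bystander.
- cover_plate: Green enamelled cover plate lying flat, 62 mm wide, 93 mm long with one round end, 5 mm thick (boss 9 mm), right of the rail. Origin: centre of the square part's underside. Bystander.
- prism_holder: Clear acrylic prism holder, 50 x 50 mm, 30 mm high with a channel along its top, left of the bay. Origin: centre of its underside. Bystander.
- lens_cell: Brass lens cell lying flat, 48 mm in diameter, 12 mm high, farther left. Origin: centre of its underside. Bystander.
- screwdriver: Small steel screwdriver, 140 mm long, lying behind the back strip. Origin: under its middle. Bystander.
- cleaner: Amber bottle of lens cleaner, 42 mm in diameter, 85 mm high, behind the back strip. Origin: centre of its underside. Bystander.
- binocular: Black binocular standing on its objectives at the left, about 66 x 140 mm and 140 mm high. Origin: between the barrels, on the bench. Bystander.

How it is judged (in metres and radians):
At the end, for the whole second after the job is handed in: The rail lies flat on the bench between the two end blocks (middle within 12 mm of the bay's middle lengthwise), both its ends within 5 mm of being flush against the back strip, its right-hand end behind the pillar, and at rest with the robot clear of everything (x of rail_left in the frame of bay between -0.005 and 0.004 m and x of rail_right in the frame of bay between -0.005 and 0.004 m and y of rail in the frame of bay between -0.012 and 0.012 m and y of rail_left in the frame of bay above 0.1 m and angle between rail's own z axis and vertical below 0.02 rad and height (world z) of rail below 0.003 m and linear speed of rail below 0.01 m/s); the robot touches nothing.
It fails at once if the rail is lifted or tipped (height (world z) of rail above 0.006 m or angle between rail's own z axis and vertical above 0.08 rad).
It fails at once if the rail is pinched: fingers press on both its long sides at once (contact force between the fingers and rail_c1 above 1 N and contact force between the fingers and rail_c2 above 1 N).
It fails at once if the ground way or the carrier on top of the rail is pressed or gripped (contact force between the fingers and carrier above 2 N).
It fails at once if another thing on the bench is disturbed: shifted by more than 15 mm (distance of any of eyepiece, cover_plate, prism_holder, lens_cell, screwdriver, cleaner, binocular from where it was at the start of the episode above 0.015 m).
It also fails if it takes over 72 s, if anything falls off the work surface, if the arm or the gripper's body presses on something with over 40 N, if the wrist force passes 120 N, or if a joint passes its speed limit or range.

## Robot

A 7-joint arm with a two-finger parallel gripper is mounted at the origin on the work surface. World frame = base frame: x ahead of the robot, y to its left, z up, the work surface at z = 0. Lengths are in m, angles in degrees, forces in N, time in s.
With the tool pointing down it reaches from about 0.425 to 0.875 m from the base axis. Payload 8.4 kg.
Tool frame: the origin (TCP) lies midway between the tips of the shut fingers; the grasp point (between the pads) lies 19 mm behind it (arm.pinch_z is the z of the grasp point in the tool frame, in m); z points along the fingers, y is the line along which they close (so a half turn about z gives the same grasp; the last joint's range is limited). The gripper opens to 85 mm and grips with 20 to 120 N. Pads are 22 mm wide; open, the fingers measure 114 mm over their backs; the gripper's body (76 mm by 85 mm) begins 54 mm behind the grasp point. The pads swing forward as they close: fully open they stand 13 mm farther back than shut.
Start: joints at [64.217, 19.091, 2.286, 83.961, -0.768, 76.965, -3.352], TCP at [0.223, -0.61, 0.231] pointing down, gripper open.
Joint ranges: [-147.57, 147.57], [-21.85, 119.76], [-74.77, 79.35], [14.55, 137.4], [-85.83, 265.84], [4.83, 119.75], [-152.11, 152.11]. Speed limits (degrees/s): [127.2, 127.2, 159.86, 159.86, 180, 180, 180].

## Interface

Orientations are given as a 3x3 rotation matrix whose columns are the frame's x, y, z axes.
In Python, from station import arm gives the robot as it stands.
- The arm moves only by the tool apply_moves, never from a script. Its argument "plan" is a list of rows, each a list of 3 entries, a list of its own where there are three numbers: the finger opening in m, from 0 to 0.0854, then the shift along the tool's x, y, z in m, then the turn about the tool's z in rad. In form: [[claw, [x, y, z], yaw], ...]. A call has exactly 8 rows; each row is the pose to reach, as a shift and turn from the pose commanded when the call began, along the tool's axes at that moment; what a row does not reach only later rows make up. A row lasts 1/12 s, in which the tool goes at most 41.7 mm and 7.16 degrees, less where a joint would pass 70% of its speed; a pose out of reach is approached as far as the arm can. A call with a gripper value outside its range is refused whole. The fingers move at their own pace and stop on an object; "grip_force" is the grip in N (left out, the last holds). Time passes only in rows, so rows that repeat a pose let the fingers close, or fill a call up. It gives the time, the measured TCP pose, the force, the opening and the grip force at its end, in the units of the state.
- arm.get_state(): the state, without advancing time (a new reading comes with each control period).
- arm.snapshot(name): name is "side" or "top"; returns (picture, depth): 420x560x3 uint8, blue, green, red; 420x560 float32, m along the optical axis (not along the pixel's ray), 0 where there is no reading.
- arm.camera_params(name): a dict with "fx", "fy", "cx", "cy" (pixels), "pose" (4x4, takes a point from camera to world coordinates). Camera axes: x right, y down, z forward; pixel columns grow to the right and rows downward; lengths in m; the calibration is good to about 2 mm. A picture is of the moment at which its call begins. camera_params takes no time and is no camera call.
- arm.job_done(): hands the job in; it is judged then, once.
Trained networks look in the newest picture that a camera, given by its name, has taken for a name from the list of things; names that differ only in an ending like _2 or _b are one class to them, and where a whole thing is asked for, a point or a joint stands for the part that bears it (a point fixed in the world has none). Each returns a list of dicts, best first, with "score" (0 to 1); they miss things now and then, are a little off and sometimes report something else, mostly with a low value. They report only what shows in the picture. A call takes as long as a camera call.
- arm.regions_of(camera, thing): "pixels" (420x560 bool, what is visible of it) and "extent" ([left, top, right, bottom] in pixels, round what is visible of it).
The state is a dict: "time_s": time; "joints": joint angles; "qd": joint speeds; "tau": joint torques, N m; "position": TCP position; "tool_rot": TCP orientation; "force": force on the tool from outside, world axes, zero at the start; "ft_torque": the same for the moment, N m; "grip_width": finger opening in m; "grasp_force": force on a finger pad.
Only numpy, scipy, OpenCV 4.12 (cv2) and the standard library are available. Lean on these libraries where they do the work, as an engineer would, in place of code of your own. Each camera call takes 0.05 s, during which the arm holds its last target. There are 200 camera calls.

## Working session

There is one attempt and no reset: what is moved stays moved. The work goes in short steps, Python scripts to look and compute and a tool call to move; the robot and the scene stay as the last step left them, time stands still between calls to the robot, and variables do not carry over. Pictures are saved under pics/ and viewed, at most 10 in all, crops included, and the job is handed in when it is done.

Besides the shell and the picture viewer there is one more tool, called after "Call:" by a JSON object that holds its "method" and its "body", one argument or row to a line. apply_moves: Moves the arm, as the interface text tells. Its arguments: {"type":"object","properties":{"plan":{"type":"array","items":{"type":"array"}},"grip_force":{"type":"number"}},"required":["plan"]}

```bash
mkdir -p pics; cat > h.py <<'E'
import numpy as np, cv2
from station import arm
def world(cam,d,mask=None):
    p=arm.camera_params(cam); v,u=np.nonzero((d>0) if mask is None else (mask&(d>0)))
    z=d[v,u]; P=np.c_[(u-p['cx'])/p['fx']*z,(v-p['cy'])/p['fy']*z,z]
    T=np.array(p['pose']); return P@T[:3,:3].T+T[:3,3]
def proj(cam,X):
    p=arm.camera_params(cam);T=np.linalg.inv(np.array(p['pose']));q=np.atleast_2d(X)@T[:3,:3].T+T[:3,3]
    return np.c_[q[:,0]/q[:,2]*p['fx']+p['cx'],q[:,1]/q[:,2]*p['fy']+p['cy']]
E
python3 - <<'E'
from h import *
s=arm.get_state();print(s['time_s'],s['position'],np.round(s['tool_rot'],3).tolist())
for c in("top","side"):
    im,d=arm.snapshot(c);cv2.imwrite(f"pics/{c}0.png",im);np.save(f"{c}0.npy",d)
    print(c,np.round(arm.camera_params(c)['pose'],3).tolist())
    for t in("rail","carrier","bay","pillar","eyepiece","cover_plate","prism_holder"):
        r=arm.regions_of(c,t)
        for q in r[:2]:
            P=world(c,d,q["pixels"])
            print(c,t,round(q["score"],2),list(q["extent"]),np.round(np.median(P,0),3),np.round(P.min(0),3),np.round(P.max(0),3))
E
```

```text
0.0 [ 0.22320078 -0.60997391  0.23039875] [[0.939, 0.344, -0.001], [0.344, -0.939, 0.002], [-0.0, -0.002, -1.0]]
top [[-0.008, -0.997, 0.072, 0.512], [-1.0, 0.008, 0.002, 0.097], [-0.002, -0.072, -0.997, 1.209], [0.0, 0.0, 0.0, 1.0]]
top rail 0.79 [209.9, 227.4, 341.0, 277.5] [0.504 0.108 0.029] [ 0.448 -0.045 -0.005] [0.558 0.254 0.066]
top carrier 0.79 [211.5, 230.2, 341.2, 278.2] [0.503 0.114 0.03 ] [ 0.452 -0.038 -0.   ] [0.553 0.25  0.066]
top bay 0.81 [243.5, 164.3, 401.8, 202.4] [ 0.665 -0.008  0.002] [ 0.622 -0.182 -0.007] [0.709 0.173 0.168]
top pillar 0.94 [369.2, 79.3, 476.9, 216.7] [ 0.772 -0.22   0.163] [ 0.588 -0.35  -0.004] [ 0.862 -0.113  0.189]
top eyepiece 0.86 [422.6, 188.5, 445.2, 207.2] [ 0.626 -0.253  0.055] [ 0.608 -0.292 -0.004] [ 0.651 -0.236  0.061]
top cover_plate 0.56 [401.4, 240.5, 441.6, 283.1] [ 0.479 -0.231  0.005] [ 0.437 -0.278 -0.006] [ 0.522 -0.186  0.014]
top prism_holder 0.72 [201.1, 166.5, 227.7, 196.7] [0.672 0.244 0.014] [ 0.643  0.214 -0.004] [0.707 0.278 0.038]
side [[-0.906, -0.246, 0.343, 0.28], [-0.422, 0.497, -0.758, 0.825], [0.016, -0.8
[... 459 characters left out ...]
1 0.023]
side pillar 0.81 [249.9, 80.5, 328.6, 175.7] [ 0.672 -0.17   0.158] [ 0.588 -2.086 -0.616] [ 1.847 -0.117  0.188]
side pillar 0.62 [252.3, 165.7, 259.4, 183.1] [ 0.736 -0.046  0.011] [ 0.728 -0.08   0.001] [ 0.746 -0.012  0.017]
side eyepiece 0.46 [321.6, 131.7, 328.7, 154.4] [ 0.618 -0.249  0.041] [ 0.609 -0.396  0.001] [ 0.661 -0.237  0.058]
side eyepiece 0.42 [198.8, 268.4, 225.5, 289.7] [0.628 0.338 0.008] [ 0.604  0.313 -0.001] [0.65  0.36  0.015]
side cover_plate 0.96 [354.6, 159.3, 381.1, 172.7] [ 0.477 -0.228  0.005] [ 0.44  -0.284 -0.   ] [ 0.522 -0.186  0.012]
side prism_holder 0.91 [202.0, 226.4, 232.2, 258.2] [0.668 0.254 0.021] [ 0.644  0.211 -0.001] [0.71  0.271 0.036]
```

```bash
python3 - <<'E'
from h import *
im=cv2.imread("pics/top0.png");cv2.imwrite("pics/top0c.png",cv2.resize(im[60:310,170:490],None,fx=2.4,fy=2.4,interpolation=cv2.INTER_CUBIC))
d=np.load("top0.npy")
P=world("top",d)
def rect(m,n):
    Q=P[m][:,:2].astype(np.float32);r=cv2.minAreaRect(Q);print(n,len(Q),np.round(r[0],4),np.round(r[1],4),round(r[2],2), np.round(cv2.boxPoints(r),3).tolist())
x,y,z=P.T
inr=(x>.43)&(x<.57)&(y>-.06)&(y<.27)
rect(inr&(z>.023)&(z<.036),"way"); rect(inr&(z>.009)&(z<.036),"base")
rect(inr&(z>.045),"block")
b=(x>.61)&(x<.72)&(y>-.2)&(y<.2)&(z>.014)&(z<.026)
rect(b,"bay")
rect((x>.60)&(x<.72)&(y>.13)&(y<.19)&(z>.014)&(z<.026),"lblock")
rect((x>.61)&(x<.72)&(y>-.2)&(y<-.15)&(z>.014)&(z<.026),"rblock")
s=b&(abs(y)<.13)&(x>.66); f=np.polyfit(y[s],x[s],1);print("strip",f,np.degrees(np.arctan(f[0])))
for hh in(.12,.15,.175): 
  m=(x>.56)&(x<.64)&(y>-.18)&(y<-.08)&(z>hh)&(z<.195); print(hh,m.sum(),P[m].min(0),P[m].max(0))
E
```

```text
way 1450 [0.5054 0.104 ] [0.0366 0.295 ] 15.66 [[0.4480000138282776, 0.2409999966621399], [0.527999997138977, -0.0430000014603138], [0.5630000233650208, -0.032999999821186066], [0.4830000102519989, 0.25099998712539673]]
base 1973 [0.5032 0.1053] [0.0409 0.2997] 15.17 [[0.4440000057220459, 0.24500000476837158], [0.5230000019073486, -0.04500000178813934], [0.5619999766349792, -0.03400000184774399], [0.48399999737739563, 0.2549999952316284]]
block 269 [0.5028 0.1359] [0.0522 0.0428] 15.6 [[0.47200000286102295, 0.14900000393390656], [0.4830000102519989, 0.1080000028014183], [0.5339999794960022, 0.12200000137090683], [0.5220000147819519, 0.164000004529953]]
bay 1439 [ 0.666  -0.0063] [0.3556 0.0988] 88.24 [[0.6110000014305115, -0.18299999833106995], [0.7099999785423279, -0.1860000044107437], [0.7210000157356262, 0.17000000178813934], [0.621999979019165, 0.17299999296665192]]
lblock 278 [0.6519 0.1501] [0.0579 0.04  ] 3.61 [[0.621999979019165, 0.1679999977350235], [0.6240000128746033, 0.12800000607967377], [0.6819999814033508, 0.13199999928474426], [0.6800000071525574, 0.1720000058412552]]
rblock 185 [ 0.677  -0.1685] [0.0565 0.0337] 1.45 [[0.6480000019073486, -0.15199999511241913], [0.6489999890327454, -0.1860000044107437], [0.7059999704360962, -0.1850000023841858], [0.7049999833106995, -0.1509999930858612]]
strip [-0.06738716  0.68377645] -3.8551716977027377
0.12 346 [ 0.59165057 -0.162671    0.12165823] [ 0.63991926 -0.12051305  0.18884405]
0.15 321 [ 0.59165057 -0.162671    0.15008883] [ 0.63991926 -0.12051305  0.18884405]
0.175 161 [ 0.59431964 -0.15024049  0.17654039] [ 0.62043967 -0.12313619  0.18884405]
```

View pics/top0c.png

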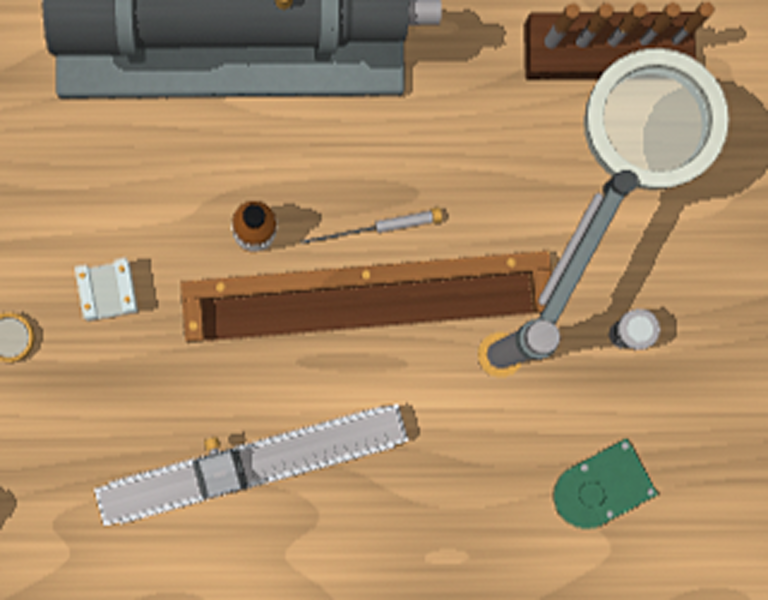

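The top picture shows the rail from about (100,505) to (405,420), tilted roughly 15°. The bay spans (185,310) to (550,280), and the pillar's foot is near (500,350) with its top at (540,338). I'll refine the bay frame and set up the move helper.

```bash
cat >> h.py <<'E'
A=np.radians(3.86); BO=np.array([.654,-.0033]); BX=np.array([np.cos(A),np.sin(A)]); BY=np.array([-np.sin(A),np.cos(A)])
def b2w(x,y): return BO+x*BX+y*BY
def w2b(p): p=np.asarray(p)[...,:2]-BO; return np.stack([p@BX,p@BY],-1)
def rail(cam="top",n=None):
    im,d=arm.snapshot(cam)
    if n: cv2.imwrite(n,im)
    r=arm.regions_of(cam,"rail")
    P=world(cam,d,r[0]["pixels"]); w=P[(P[:,2]>.024)&(P[:,2]<.036)]
    return r[0]["score"],P,w
def shift(x,y,z,ang=None):
    "tool shift to world x,y,z and turn so tool x points at ang deg (world)"
    s=arm.get_state();R=np.array(s["tool_rot"]);v=R.T@(np.array([x,y,z])-s["position"])
    a=np.degrees(np.arctan2(R[1,0],R[0,0])); t=0 if ang is None else -np.radians(ang-a)
    print("t%.2f"%s["time_s"],"pos",np.round(s["position"],4),"xang %.2f"%a,"-> shift",np.round(v,4),"yaw %.4f"%t,"F",np.round(s["force"],1),"w",round(s["grip_width"],4))
E
python3 - <<'E'
from h import *
d=np.load("top0.npy");P=world("top",d);b=w2b(P);z=P[:,2]
for lo,hi in((-.11,-.03),(-.03,.05),(.05,.13)):
    m=(b[:,1]>lo)&(b[:,1]<hi)&(abs(b[:,0])<.06)&(z>.015)&(z<.027);print("strip x",np.round(np.percentile(b[m,0],[1,5,50,95,99]),4))
m=(b[:,1]>.13)&(b[:,1]<.2)&(abs(b[:,0])<.017)&(z>.015)&(z<.027);print("lb y",np.round(np.percentile(b[m,1],[2,50,98]),4))
m=(b[:,1]<-.13)&(b[:,1]>-.2)&(abs(b[:,0])<.017)&(z>.015)&(z<.027);print("rb y",np.round(np.percentile(b[m,1],[2,50,98]),4))
m=(b[:,1]>.162)&(b[:,1]<.176)&(abs(b[:,0])<.06)&(z>.015)&(z<.027);print("lb x",np.round(np.percentile(b[m,0],[1,99]),4))
m=(z>.183)&(z<.195)&(abs(b[:,0]+.058)<.03)&(abs(b[:,1]+.13)<.03);print("pillar",b[m].min(0),b[m].max(0))
shift(.45,-.28,.2,15.1); shift(.45,.113,.2,15.1)
E
```

```text
strip x [0.0212 0.0218 0.0302 0.0383 0.0396]
strip x [0.0205 0.0211 0.0294 0.0377 0.039 ]
strip x [0.0197 0.0204 0.0284 0.0368 0.0378]
lb y [0.1552 0.164  0.1723]
rb y [-0.1787 -0.169  -0.1646]
lb x [-0.0194  0.0367]
pillar [-0.06869336 -0.14231763] [-0.04234205 -0.1173141 ]
t0.80 pos [ 0.2233 -0.6104  0.2313] xang 20.10 -> shift [ 0.3264 -0.2323  0.0313] yaw 0.0873 F [-0.1  0.1  0. ] w 0.0851
t0.80 pos [ 0.2233 -0.6104  0.2313] xang 20.10 -> shift [ 0.4614 -0.6014  0.0314] yaw 0.0873 F [-0.1  0.1  0. ] w 0.0851
```

```bash
sed -i 's/^A=np.radians(3.86); BO=np.array(\[.654,-.0033\])/A=np.radians(4.3); BO=np.array([.654,-.0056])/' h.py; python3 - <<'E'
from h import *
d=np.load("top0.npy");P=world("top",d);b=w2b(P);z=P[:,2]
for lo,hi in((-.11,-.03),(-.03,.05),(.05,.13)):
    m=(b[:,1]>lo)&(b[:,1]<hi)&(abs(b[:,0])<.06)&(z>.015)&(z<.027);print("strip x",np.round(np.percentile(b[m,0],[1,50,99]),4))
for s in(1,-1):
    m=(s*b[:,1]>.13)&(s*b[:,1]<.2)&(abs(b[:,0])<.017)&(z>.015)&(z<.027);print("blk y",np.round(np.percentile(b[m,1],[2,50,98]),4))
m=(z>.183)&(z<.195)&(abs(b[:,0]+.058)<.03)&(abs(b[:,1]+.13)<.03);print("pillar",b[m].min(0),b[m].max(0))
E
```

```text
strip x [0.0211 0.0298 0.0391]
strip x [0.0208 0.0296 0.0391]
strip x [0.0207 0.0293 0.0385]
blk y [0.1575 0.1658 0.1746]
blk y [-0.1778 -0.1669 -0.1621]
pillar [-0.06952927 -0.13962134] [-0.04313756 -0.1146055 ]
```

Call:
{"method": "apply_moves", "body": {
  "plan": [
    [0.085,[0.04,-0.03,0],0.0],
    [0.085,[0.08,-0.06,0],0.02],
    [0.085,[0.12,-0.09,0],0.04],
    [0.085,[0.16,-0.12,0],0.06],
    [0.085,[0.2,-0.145,0.01],0.087],
    [0.085,[0.24,-0.17,0.02],0.087],
    [0.085,[0.28,-0.2,0.03],0.087],
    [0.085,[0.326,-0.232,0.03],0.087]
  ]
}}

```text
time_s: 1.47
position: [0.4109, -0.3349, 0.2071]
tool_rot: [[0.965, 0.26, -0.0], [0.26, -0.965, -0.0], [-0.0, 0.0, -1.0]]
force: [0.2, -0.4, -0.2]
grip_width: 0.0845
grasp_force: 0.0
```

```bash
python3 - <<'E'
from h import *
shift(.45,.113,.2,15.1);shift(.45,.113,.05,15.1)
E
```

```text
t1.47 pos [ 0.4109 -0.3349  0.2071] xang 15.10 -> shift [ 0.1544 -0.4223  0.0071] yaw -0.0001 F [ 0.2 -0.4 -0.2] w 0.0845
t1.47 pos [ 0.4109 -0.3349  0.2071] xang 15.10 -> shift [ 0.1544 -0.4223  0.1571] yaw -0.0001 F [ 0.2 -0.4 -0.2] w 0.0845
```

Call:
{"method": "apply_moves", "body": {
  "plan": [
    [0.085,[0.01,-0.04,0],0.0],
    [0.085,[0.02,-0.08,0],0.0],
    [0.085,[0.03,-0.12,0],0.0],
    [0.085,[0.04,-0.16,0],0.0],
    [0.085,[0.05,-0.2,0],0.0],
    [0.085,[0.06,-0.24,0],0.0],
    [0.085,[0.08,-0.3,0],0.0],
    [0.085,[0.08,-0.3,0],0.0]
  ]
}}

```text
time_s: 2.13
position: [0.4092, -0.0217, 0.2082]
tool_rot: [[0.964, 0.265, 0.001], [0.265, -0.964, -0.0], [0.001, 0.0, -1.0]]
force: [-0.1, 0.5, 0.7]
grip_width: 0.0851
grasp_force: 0.0
```

```bash
python3 - <<'E'
from h import *
shift(.45,.113,.05,15.1)
im,d=arm.snapshot("top")
shift(.45,.113,.05,15.1)
E
```

```text
t2.13 pos [ 0.4092 -0.0217  0.2082] xang 15.34 -> shift [ 0.0748 -0.1192  0.1582] yaw 0.0043 F [-0.1  0.5  0.7] w 0.0851
t2.18 pos [ 0.4096 -0.0192  0.2083] xang 15.52 -> shift [ 0.074  -0.1166  0.1584] yaw 0.0074 F [-0.6  4.1  0.5] w 0.0851
```

Call:
{"method": "apply_moves", "body": {
  "plan": [
    [0.085,[0.02,-0.03,0.02],0.007],
    [0.085,[0.04,-0.06,0.04],0.007],
    [0.085,[0.055,-0.09,0.06],0.007],
    [0.085,[0.067,-0.116,0.1],0.007],
    [0.085,[0.067,-0.116,0.14],0.007],
    [0.085,[0.067,-0.116,0.17],0.007],
    [0.085,[0.067,-0.116,0.19],0.007],
    [0.085,[0.067,-0.116,0.2],0.007]
  ]
}}

```text
time_s: 2.85
position: [0.4419, 0.103, 0.0049]
tool_rot: [[0.967, 0.255, -0.004], [0.255, -0.967, -0.0], [-0.004, -0.001, -1.0]]
force: [-0.0, -0.6, 0.3]
grip_width: 0.0851
grasp_force: 0.0
```

```bash
python3 - <<'E'
from h import *
im,d=arm.snapshot("side");cv2.imwrite("pics/s1.png",cv2.resize(im[110:330,180:480],None,fx=2.6,fy=2.6))
shift(.449,.113,-.002,15.1)
E
```

```text
t2.90 pos [0.442  0.1027 0.0047] xang 14.72 -> shift [ 0.0094 -0.0081  0.0067] yaw -0.0067 F [-0.4 -0.9 -0.7] w 0.0845
```

View pics/s1.png

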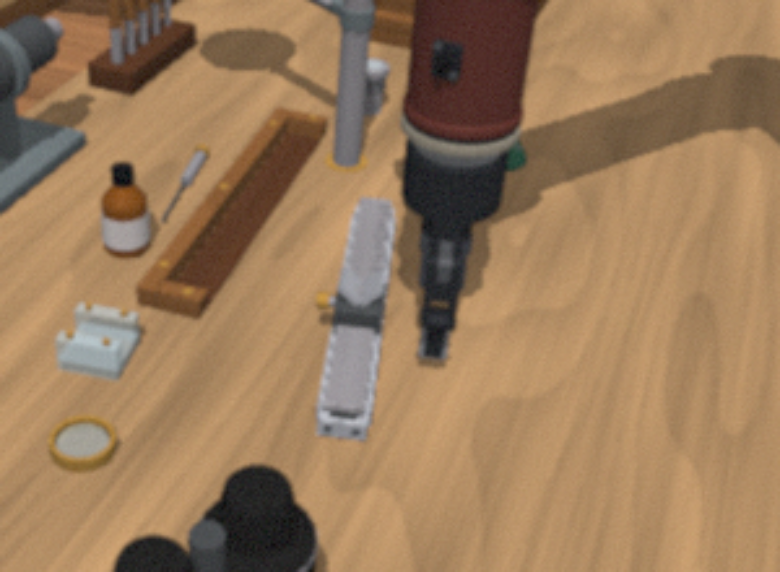

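Call:
{"method": "apply_moves", "body": {
  "plan": [
    [0.085,[0,-0.008,0.004],-0.007],
    [0.085,[0.003,-0.008,0.007],-0.007],
    [0.085,[0.012,-0.008,0.007],-0.007],
    [0.085,[0.022,-0.008,0.007],-0.007],
    [0.085,[0.03,-0.008,0.007],-0.007],
    [0.085,[0.036,-0.008,0.007],-0.007],
    [0.085,[0.042,-0.008,0.007],-0.007],
    [0.085,[0.048,-0.008,0.007],-0.007]
  ]
}}

```text
time_s: 3.57
position: [0.4866, 0.1221, 0.0006]
tool_rot: [[0.966, 0.26, -0.005], [0.26, -0.966, -0.003], [-0.006, 0.001, -1.0]]
force: [-15.1, -4.3, 13.7]
grip_width: 0.0849
grasp_force: 7.7
```

```bash
cat >> h.py <<'E'
def fit(show=True):
    "rail pose in bay frame from way-top points of both pictures of side/top"
    out=[]
    for c in("top","side"):
        r=rail(c); w=w2b(r[2]); q=cv2.minAreaRect(w.astype(np.float32)); bx=cv2.boxPoints(q)
        e=w2b(r[1][(r[1][:,2]>.01)]);qq=cv2.minAreaRect(e.astype(np.float32))
        m=w.mean(0);vt=np.linalg.svd(w-m,full_matrices=False)[2][0];vt=vt*np.sign(vt[1])
        s=(w-m)@vt; print(c,"score %.2f"%r[0],"way c",np.round(q[0],4),"sz",np.round(q[1],3),"PCA ang %.2f"%np.degrees(np.arctan2(-vt[0],vt[1])),"ends R",np.round(m+vt*s.min(),4),"L",np.round(m+vt*s.max(),4))
E
python3 - <<'E'
from h import *
shift(.45,.1,0,15.1); fit()
E
```

```text
t3.57 pos [0.4866 0.1221 0.0006] xang 15.05 -> shift [-0.041   0.0119  0.0009] yaw -0.0009 F [-15.1  -4.3  13.7] w 0.0849
top score 0.80 way c [-0.1234  0.1257] sz [0.033 0.292] PCA ang 10.38 ends R [-0.0982 -0.0182] L [-0.1509  0.2691]
side score 0.60 way c [-0.1191  0.1394] sz [0.042 0.264] PCA ang 12.09 ends R [-0.0954  0.0091] L [-0.1508  0.2672]
```

Call:
{"method": "apply_moves", "body": {
  "plan": [
    [0.085,[-0.004,0,0],0],
    [0.085,[-0.008,0,0],0],
    [0.085,[-0.01,0,0],0],
    [0.085,[-0.01,0,-0.003],0],
    [0.085,[-0.01,0,-0.006],0],
    [0.085,[-0.01,0,-0.006],0],
    [0.085,[-0.01,0,-0.006],0],
    [0.085,[-0.01,0,-0.006],0]
  ]
}}

```text
time_s: 4.43
position: [0.4788, 0.1205, 0.0068]
tool_rot: [[0.965, 0.261, 0.0], [0.261, -0.965, 0.0], [0.0, -0.0, -1.0]]
force: [-0.4, -0.7, -0.3]
grip_width: 0.0847
grasp_force: 0.0
```

```bash
python3 - <<'E'
from h import *
shift(.45,.1,0,15.1)
im,d=arm.snapshot("side");cv2.imwrite("pics/s2.png",cv2.resize(im[160:260,290:400],None,fx=5,fy=5))
P=world("side",d); print(proj("side",[[.4785,.12,0]]))
b=P[:,:2]-arm.get_state()["position"][:2]
for lo in np.arange(0,.07,.005):
    m=(abs(b[:,0]-.0)<.04)&(b[:,1]>.035)&(b[:,1]<.075)&(P[:,2]>lo)&(P[:,2]<lo+.005);print(round(lo,3),m.sum(),np.round(P[m].mean(0),3) if m.any() else "")
E
```

```text
t4.43 pos [0.4788 0.1205 0.0068] xang 15.11 -> shift [-0.0332  0.0123  0.0068] yaw 0.0001 F [-0.4 -0.7 -0.3] w 0.0847
[[326.35967195 239.69898891]]
0.0 218 [0.461 0.175 0.001]
0.005 1 [0.488 0.16  0.009]
0.01 2 [0.482 0.182 0.013]
0.015 32 [0.486 0.175 0.018]
0.02 23 [0.477 0.173 0.022]
0.025 68 [0.495 0.176 0.029]
0.03 158 [0.499 0.175 0.031]
0.035 37 [0.484 0.166 0.038]
0.04 39 [0.483 0.166 0.042]
0.045 28 [0.473 0.169 0.047]
0.05 12 [0.462 0.173 0.052]
0.055 1 [0.459 0.175 0.056]
0.06 0 
0.065 12 [0.46  0.182 0.068]
0.07 50 [0.459 0.184 0.073]
```

View pics/s2.png

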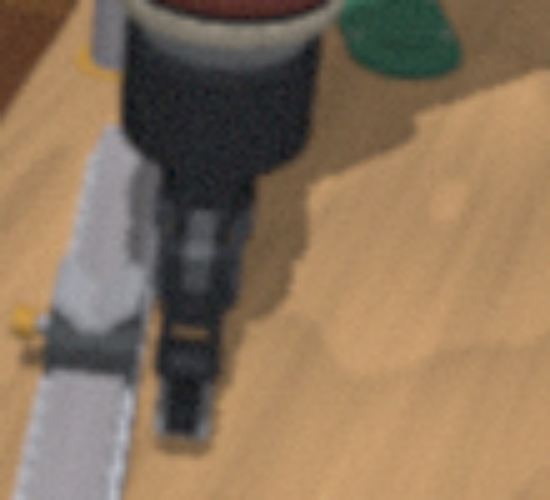

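Call:
{"method": "apply_moves", "body": {
  "plan": [
    [0.085,[0,0,0.002],0],
    [0.085,[0,0,0.004],0],
    [0.085,[0,0,0.006],0],
    [0.085,[0,0,0.008],0],
    [0.085,[0,0,0.009],0],
    [0.085,[0,0,0.009],0],
    [0.085,[0,0,0.009],0],
    [0.085,[0,0,0.009],0]
  ]
}}

```text
time_s: 5.15
position: [0.4786, 0.1205, -0.0023]
tool_rot: [[0.965, 0.261, 0.0], [0.261, -0.965, 0.0], [0.0, -0.0, -1.0]]
force: [0.3, -0.4, -0.2]
grip_width: 0.0851
grasp_force: 0.0
```

Call:
{"method": "apply_moves", "body": {
  "plan": [
    [0.085,[0.005,0,0],0],
    [0.085,[0.01,0,0],0],
    [0.085,[0.015,0,0],0],
    [0.085,[0.02,0,0],0],
    [0.085,[0.026,0,0],0],
    [0.085,[0.032,0,0],0],
    [0.085,[0.038,0,0],0],
    [0.085,[0.044,0,0],0]
  ]
}}

```text
time_s: 5.82
position: [0.519, 0.1311, -0.0029]
tool_rot: [[0.966, 0.26, -0.005], [0.26, -0.966, -0.002], [-0.006, 0.001, -1.0]]
force: [-12.3, -3.4, 10.2]
grip_width: 0.0851
grasp_force: 6.3
```

```bash
python3 - <<'E'
from h import *
shift(.45,.1,0,15.1); fit()
E
```

```text
t5.82 pos [ 0.519   0.1311 -0.0029] xang 15.08 -> shift [-0.0748  0.0121 -0.0025] yaw -0.0004 F [-12.3  -3.4  10.2] w 0.0851
top score 0.59 way c [-0.0916  0.1306] sz [0.031 0.294] PCA ang 10.81 ends R [-0.0639 -0.0138] L [-0.119   0.2751]
side score 0.96 way c [-0.0842  0.1549] sz [0.042 0.247] PCA ang 12.92 ends R [-0.063   0.0326] L [-0.1184  0.2737]
```

Call:
{"method": "apply_moves", "body": {
  "plan": [
    [0.085,[0.005,0,0],0],
    [0.085,[0.01,0,0],0],
    [0.085,[0.015,0,0],0],
    [0.085,[0.02,0,0],0],
    [0.085,[0.025,0,0],0],
    [0.085,[0.03,0,0],0],
    [0.085,[0.035,0,0],0],
    [0.085,[0.037,0,0],0]
  ]
}}

```text
time_s: 6.68
position: [0.5562, 0.1414, -0.0028]
tool_rot: [[0.965, 0.26, -0.002], [0.26, -0.965, -0.001], [-0.002, 0.0, -1.0]]
force: [-6.6, -2.2, 1.2]
grip_width: 0.0854
grasp_force: 3.5
```

```bash
python3 - <<'E'
from h import *
shift(.45,.1,0,15.1); fit()
E
```

```text
t6.68 pos [ 0.5562  0.1414 -0.0028] xang 15.10 -> shift [-0.1133  0.0123 -0.0025] yaw -0.0000 F [-6.6 -2.2  1.2] w 0.0854
top score 0.56 way c [-0.0557  0.1388] sz [0.035 0.292] PCA ang 10.92 ends R [-0.0261 -0.0043] L [-0.0815  0.2827]
side score 0.76 way c [-0.0498  0.1682] sz [0.045 0.239] PCA ang 13.76 ends R [-0.0262  0.0498] L [-0.0831  0.282 ]
```

Call:
{"method": "apply_moves", "body": {
  "plan": [
    [0.085,[-0.01,0,0],0],
    [0.085,[-0.025,0,0],0],
    [0.085,[-0.03,0,-0.03],0],
    [0.085,[-0.03,0,-0.07],0.12],
    [0.08,[-0.03,0,-0.11],0.24],
    [0.04,[-0.03,-0.03,-0.13],0.36],
    [0,[-0.03,-0.06,-0.13],0.48],
    [0,[-0.03,-0.1,-0.13],0.6]
  ]
}}

```text
time_s: 7.55
position: [0.5043, 0.2275, 0.1301]
tool_rot: [[0.944, -0.331, 0.006], [-0.331, -0.944, 0.001], [0.005, -0.003, -1.0]]
force: [1.0, -0.4, -1.6]
grip_width: 0.0455
grasp_force: 0.0
```

```bash
python3 - <<'E'
from h import *
c=b2w(-.054,.139); e=np.array(b2w(-.083,.286)); u=(e-c)/np.linalg.norm(e-c); print(c,e,u,np.degrees(np.arctan2(-u[1],-u[0])))
t=e+u*.035
shift(t[0],t[1],.10,-74.8); print(t, w2b(t))
E
```

```text
[0.58972996 0.12895988] [0.54978972 0.27337171] [-0.26656463  0.96381705] -74.54005613496723
t7.55 pos [0.5043 0.2275 0.1301] xang -19.34 -> shift [ 0.0076 -0.087   0.0304] yaw 0.9680 F [ 1.  -0.4 -1.6] w 0.0455
[0.54045996 0.30710531] [-0.0897742   0.32033817]
```

Call:
{"method": "apply_moves", "body": {
  "plan": [
    [0,[0.003,-0.03,0],0.12],
    [0,[0.006,-0.06,0],0.24],
    [0,[0.0076,-0.087,0],0.36],
    [0,[0.0076,-0.087,0],0.485],
    [0,[0.0076,-0.087,0.01],0.61],
    [0,[0.0076,-0.087,0.02],0.73],
    [0,[0.0076,-0.087,0.03],0.855],
    [0,[0.0076,-0.087,0.03],0.968]
  ]
}}

```text
time_s: 8.22
position: [0.533, 0.3013, 0.095]
tool_rot: [[0.757, -0.651, -0.052], [-0.652, -0.758, 0.0], [-0.04, 0.034, -0.999]]
force: [0.2, -0.2, -1.9]
grip_width: 0.0001
grasp_force: 0.0
```

```bash
python3 - <<'E'
from h import *
e=np.array(b2w(-.083,.286)); u=np.array([-.2622,.965]);t=e+u*.035
im,d=arm.snapshot("top")
shift(t[0],t[1],.010,-74.8); 
E
```

```text
t8.27 pos [0.5333 0.3023 0.0949] xang -40.94 -> shift [ 0.0055 -0.0114  0.0845] yaw 0.5910 F [-1.3 -0.3 -0.9] w -0.0003
```

```bash
python3 - <<'E'
from h import *
print(np.round(arm.get_state()["joints"],1))
E
```

```text
[ -58.3   25.2   32.7   97.2  -16.1   64.8 -151.4]
```

Call:
{"method": "apply_moves", "body": {
  "plan": [
    [0,[0,0,0],0.1],
    [0,[0,0,0],0.2],
    [0,[0,0,0],0.3],
    [0,[0,0,0],0.4],
    [0,[0,0,0],0.5],
    [0,[0,0,0],0.59],
    [0,[0,0,0],0.59],
    [0,[0,0,0],0.59]
  ]
}}

```text
time_s: 8.93
position: [0.5416, 0.2796, 0.075]
tool_rot: [[0.3, -0.952, -0.066], [-0.953, -0.301, 0.019], [-0.038, 0.057, -0.998]]
force: [-0.6, -0.2, 0.5]
grip_width: -0.0002
grasp_force: 0.0
```

```bash
python3 - <<'E'
from h import *
print(np.round(arm.get_state()["joints"],1))
e=np.array(b2w(-.083,.286)); u=np.array([-.2622,.965]);t=e+u*.035
shift(t[0],t[1],.010,-74.8); 
E
```

```text
[ -80.6   52.5   79.1   99.5  -53.9   79.5 -152. ]
t8.93 pos [0.5416 0.2796 0.075 ] xang -72.56 -> shift [-0.0241 -0.0111  0.0654] yaw 0.0391 F [-0.6 -0.2  0.5] w -0.0002
```

Call:
{"method": "apply_moves", "body": {
  "plan": [
    [0,[-0.01,-0.005,-0.02],-0.1],
    [0,[-0.024,-0.011,-0.035],-0.22],
    [0,[-0.024,-0.011,-0.035],-0.345],
    [0,[-0.024,-0.011,-0.035],-0.47],
    [0,[-0.024,-0.011,-0.035],-0.595],
    [0,[-0.024,-0.011,-0.035],-0.72],
    [0,[-0.024,-0.011,-0.035],-0.84],
    [0,[-0.024,-0.011,-0.035],-0.96]
  ]
}}

```text
time_s: 9.6
position: [0.5484, 0.3072, 0.1146]
tool_rot: [[0.954, -0.292, -0.061], [-0.291, -0.956, 0.026], [-0.066, -0.007, -0.998]]
force: [0.9, 0.2, -0.4]
grip_width: -0.0
grasp_force: 0.0
```

Call:
{"method": "apply_moves", "body": {
  "plan": [
    [0,[0,0,0],-0.12],
    [0,[0,0,0],-0.24],
    [0,[0,0,0],-0.36],
    [0,[0,0,0],-0.48],
    [0,[0,0,0],-0.6],
    [0,[0,0,0],-0.72],
    [0,[0,0,0],-0.84],
    [0,[0,0,0],-0.96]
  ]
}}

```text
time_s: 10.27
position: [0.5487, 0.3074, 0.1151]
tool_rot: [[0.786, 0.615, -0.06], [0.617, -0.787, 0.026], [-0.031, -0.057, -0.998]]
force: [-1.2, -0.1, -0.2]
grip_width: -0.0
grasp_force: 0.0
```

Call:
{"method": "apply_moves", "body": {
  "plan": [
    [0,[0,0,0],-0.12],
    [0,[0,0,0],-0.24],
    [0,[0,0,0],-0.36],
    [0,[0,0,0],-0.48],
    [0,[0,0,0],-0.6],
    [0,[0,0,0],-0.72],
    [0,[0,0,0],-0.84],
    [0,[0,0,0],-0.96]
  ]
}}

```text
time_s: 10.93
position: [0.549, 0.3075, 0.1157]
tool_rot: [[-0.053, 0.997, -0.058], [0.998, 0.054, 0.026], [0.029, -0.057, -0.998]]
force: [-0.3, -0.2, -0.0]
grip_width: -0.0001
grasp_force: 0.0
```

```bash
python3 - <<'E'
from h import *
fit()
print(np.round(arm.get_state()["joints"],1),np.round(arm.get_state()["tool_rot"],3).tolist())
e=np.array(b2w(-.083,.286)); u=np.array([-.2622,.965]);t=e+u*.035
shift(t[0],t[1],.010,105.2); 
E
```

```text
top score 0.90 way c [-0.0499  0.1408] sz [0.046 0.293] PCA ang 10.78 ends R [-0.0264 -0.004 ] L [-0.0812  0.2841]
side score 0.76 way c [-0.0554  0.1357] sz [0.035 0.295] PCA ang 9.93 ends R [-0.0299 -0.0098] L [-0.0809  0.2812]
[-66.6  29.4  47.1  94.6 -25.6  69.3 -10.3] [[-0.041, 0.997, -0.06], [0.999, 0.043, 0.026], [0.028, -0.059, -0.998]]
t11.13 pos [0.5484 0.3077 0.1146] xang 92.36 -> shift [-0.0032 -0.0016  0.1049] yaw -0.2240 F [-0.2 -0.7  0.3] w 0.0003
```

Call:
{"method": "apply_moves", "body": {
  "plan": [
    [0,[-0.003,-0.002,0.02],-0.11],
    [0,[-0.003,-0.002,0.04],-0.224],
    [0,[-0.003,-0.002,0.06],-0.224],
    [0,[-0.003,-0.002,0.08],-0.224],
    [0,[-0.003,-0.002,0.095],-0.224],
    [0,[-0.003,-0.002,0.102],-0.224],
    [0,[-0.003,-0.002,0.104],-0.224],
    [0,[-0.003,-0.002,0.104],-0.224]
  ]
}}

```text
time_s: 11.8
position: [0.5394, 0.3072, 0.0092]
tool_rot: [[-0.265, 0.962, -0.062], [0.964, 0.266, 0.023], [0.038, -0.054, -0.998]]
force: [0.6, -1.3, 0.7]
grip_width: -0.0002
grasp_force: 0.0
```

```bash
python3 - <<'E'
from h import *
fit()
s=arm.get_state();shift(.54,.3,.01,105.2);print(np.round(s["tool_rot"],3).tolist(),w2b(s["position"]))
im,d=arm.snapshot("top");cv2.imwrite("pics/t3.png",cv2.resize(im[130:290,170:430],None,fx=3,fy=3))
E
```

```text
top score 0.65 way c [-0.0472  0.1406] sz [0.051 0.292] PCA ang 10.81 ends R [-0.0263 -0.0039] L [-0.081   0.2826]
side score 0.72 way c [-0.0632  0.128 ] sz [0.025 0.281] PCA ang 13.54 ends R [-0.0284 -0.0082] L [-0.0942  0.2653]
t12.00 pos [0.5399 0.3076 0.01  ] xang 105.39 -> shift [-0.0073 -0.0019 -0.0001] yaw 0.0033 F [ 0.4  0.6 -0.4] w 0.0003
[[-0.265, 0.962, -0.061], [0.963, 0.267, 0.024], [0.039, -0.053, -0.998]] [-0.0903297   0.32084299]
```

View pics/t3.png

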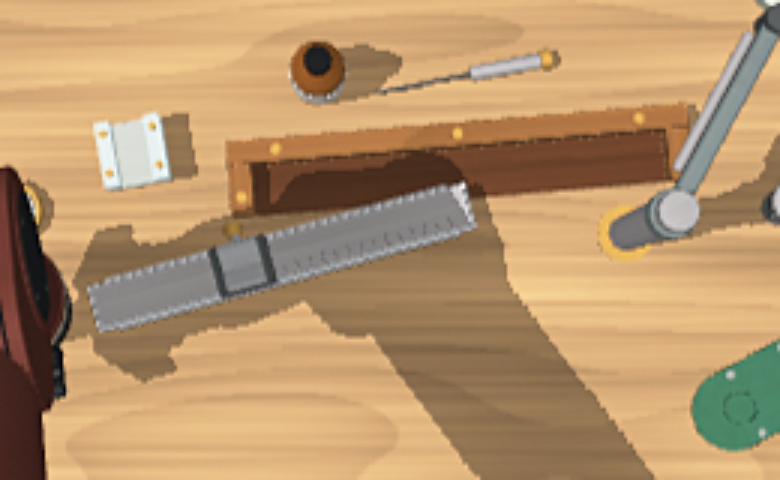

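Call:
{"method": "apply_moves", "body": {
  "plan": [
    [0,[-0.012,0,0],0],
    [0,[-0.02,0,0],0],
    [0,[-0.028,0,0],0],
    [0,[-0.037,0,0],0],
    [0,[-0.046,0,0],0],
    [0,[-0.056,0,0],0],
    [0,[-0.066,0,0],0],
    [0,[-0.076,0,0],0]
  ]
}}

```text
time_s: 12.72
position: [0.5599, 0.2386, 0.008]
tool_rot: [[-0.268, 0.961, -0.061], [0.962, 0.27, 0.03], [0.046, -0.051, -0.998]]
force: [-4.9, 15.7, 14.8]
grip_width: -0.0001
grasp_force: 8.2
```

```bash
python3 - <<'E'
from h import *
fit()
s=arm.get_state();shift(.54,.3,.01,105.2);print(w2b(s["position"]))
E
```

```text
top score 0.80 way c [-0.0361  0.0904] sz [0.053 0.28 ] PCA ang 10.82 ends R [-0.0165 -0.0483] L [-0.069   0.2267]
side score 0.91 way c [-0.051   0.0843] sz [0.019 0.288] PCA ang 12.73 ends R [-0.0217 -0.0569] L [-0.0853  0.2244]
t12.92 pos [0.5603 0.2352 0.0073] xang 105.40 -> shift [ 0.0679 -0.0024  0.0002] yaw 0.0036 F [-0.1  5.2  5.3] w 0.0003
[-0.07535518  0.24718159]
```

Call:
{"method": "apply_moves", "body": {
  "plan": [
    [0,[-0.01,0,0],0],
    [0,[-0.021,0,0],0],
    [0,[-0.032,0,0],0],
    [0,[-0.043,0,0],0],
    [0,[-0.054,0,0],0],
    [0,[-0.064,0,0],0],
    [0,[-0.072,0,0],0],
    [0,[-0.08,0,0],0]
  ]
}}

```text
time_s: 13.58
position: [0.5813, 0.1611, 0.0048]
tool_rot: [[-0.268, 0.962, -0.061], [0.962, 0.27, 0.03], [0.045, -0.051, -0.998]]
force: [-3.7, 14.6, 13.7]
grip_width: 0.0001
grasp_force: 7.7
```

```bash
python3 - <<'E'
from h import *
fit()
s=arm.get_state();shift(.54,.3,.01,105.2);print(w2b(s["position"]))
im,d=arm.snapshot("top");cv2.imwrite("pics/t4.png",cv2.resize(im[130:290,170:430],None,fx=3,fy=3))
E
```

```text
top score 0.68 way c [-0.0247 -0.0032] sz [0.036 0.251] PCA ang 11.16 ends R [ 0.0008 -0.1261] L [-0.0479  0.1203]
side score 0.62 way c [-0.0404  0.0128] sz [0.017 0.302] PCA ang 12.36 ends R [-0.0067 -0.1343] L [-0.0714  0.1607]
t13.78 pos [0.5815 0.1584 0.0041] xang 105.42 -> shift [ 0.1476 -0.0023  0.0004] yaw 0.0039 F [-0.1  7.6  5.4] w -0.0003
[-0.06001922  0.16897569]
```

View pics/t4.png

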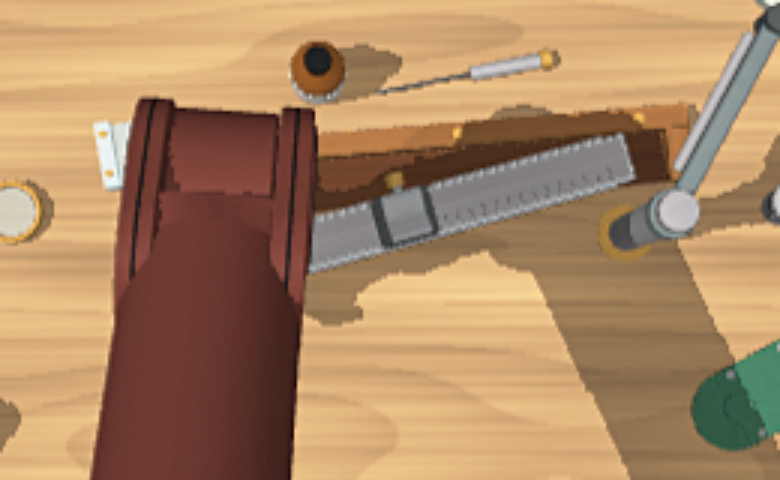

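Call:
{"method": "apply_moves", "body": {
  "plan": [
    [0,[-0.003,-0.001,0],0],
    [0,[-0.006,-0.001,0],0],
    [0,[-0.009,-0.002,0],0],
    [0,[-0.012,-0.002,0],0],
    [0,[-0.015,-0.003,0],0],
    [0,[-0.018,-0.004,0],0],
    [0,[-0.019,-0.004,0],0],
    [0,[-0.019,-0.004,0],0]
  ]
}}

```text
time_s: 14.5
position: [0.5824, 0.1412, 0.004]
tool_rot: [[-0.267, 0.962, -0.061], [0.963, 0.269, 0.029], [0.044, -0.052, -0.998]]
force: [-3.2, 12.5, 11.8]
grip_width: -0.0002
grasp_force: 6.5
```

```bash
python3 - <<'E'
from h import *
fit()
s=arm.get_state();shift(.54,.3,.01,105.2);print(w2b(s["position"]))
E
```

```text
top score 0.93 way c [-0.0194 -0.0248] sz [0.041 0.246] PCA ang 11.71 ends R [ 0.0032 -0.1455] L [-0.0466  0.095 ]
side score 0.70 way c [-0.0336 -0.0256] sz [0.007 0.23 ] PCA ang 12.02 ends R [-0.0113 -0.1384] L [-0.0592  0.0866]
t14.70 pos [0.5824 0.1412 0.0039] xang 105.52 -> shift [0.1644 0.0017 0.0011] yaw 0.0056 F [-2.4 12.  11.1] w 0.0
[-0.06040818  0.15177558]
```

Call:
{"method": "apply_moves", "body": {
  "plan": [
    [0,[0.01,0,0],0],
    [0,[0.03,0,0],0],
    [0,[0.04,0,-0.03],0],
    [0,[0.04,0,-0.07],0.12],
    [0.03,[0.04,0,-0.11],0.24],
    [0.06,[0.04,-0.03,-0.11],0.36],
    [0.085,[0.04,-0.06,-0.11],0.48],
    [0.085,[0.04,-0.09,-0.11],0.6]
  ]
}}

```text
time_s: 15.37
position: [0.4908, 0.1482, 0.1186]
tool_rot: [[0.331, 0.942, -0.062], [0.944, -0.33, 0.023], [0.001, -0.066, -0.998]]
force: [-0.4, 0.3, 2.0]
grip_width: 0.0482
grasp_force: 0.0
```

Call:
{"method": "apply_moves", "body": {
  "plan": [
    [0.085,[0,0,0],0.12],
    [0.085,[0,0,0],0.24],
    [0.085,[0,0,0],0.36],
    [0.085,[0,0,0],0.48],
    [0.085,[0,0,0],0.6],
    [0.085,[0,0,0],0.72],
    [0.085,[0,0,0],0.84],
    [0.085,[0,0,0],0.96]
  ]
}}

```text
time_s: 16.03
position: [0.4913, 0.1487, 0.1186]
tool_rot: [[0.961, 0.269, -0.063], [0.271, -0.962, 0.023], [-0.054, -0.039, -0.998]]
force: [-0.8, 0.5, -0.4]
grip_width: 0.0849
grasp_force: 0.0
```

```bash
python3 - <<'E'
from h import *
fit()
s=arm.get_state();print(np.round(s["tool_rot"],3).tolist(),np.round(s["joints"],1))
th=np.radians(11.6);rx=np.array([np.cos(th),np.sin(th)]);ry=np.array([-np.sin(th),np.cos(th)])
c=np.array([-.026,-.002]); t=b2w(*(c+.02*ry-.056*rx)); print(t)
shift(t[0],t[1],.1,15.9);shift(t[0],t[1],0,15.9)
E
```

```text
top score 0.93 way c [-0.0277 -0.0027] sz [0.034 0.292] PCA ang 10.90 ends R [ 0.0021 -0.1455] L [-0.0531  0.1411]
side score 0.86 way c [-0.0226 -0.005 ] sz [0.046 0.297] PCA ang 11.25 ends R [ 0.0027 -0.1514] L [-0.0552  0.1399]
[[0.958, 0.279, -0.063], [0.281, -0.96, 0.022], [-0.054, -0.039, -0.998]] [-78.9  24.1  72.1 110.5 -26.7  67.7 -69.8]
[ 0.56888645 -0.00565071]
t16.23 pos [0.4913 0.1489 0.1185] xang 16.33 -> shift [0.0319 0.1707 0.0101] yaw 0.0076 F [0.1 0.2 0.2] w 0.0849
t16.23 pos [0.4913 0.1489 0.1185] xang 16.33 -> shift [0.0373 0.1746 0.1099] yaw 0.0076 F [0.1 0.2 0.2] w 0.0849
```

Call:
{"method": "apply_moves", "body": {
  "plan": [
    [0.085,[0,0.03,0],0.007],
    [0.085,[0.005,0.06,0],0.007],
    [0.085,[0.01,0.09,0],0.007],
    [0.085,[0.015,0.12,0],0.007],
    [0.085,[0.022,0.145,0.01],0.007],
    [0.085,[0.03,0.17,0.03],0.007],
    [0.085,[0.034,0.174,0.05],0.007],
    [0.085,[0.034,0.174,0.07],0.007]
  ]
}}

```text
time_s: 16.9
position: [0.5686, -0.0094, 0.0395]
tool_rot: [[0.961, 0.269, -0.061], [0.271, -0.962, 0.022], [-0.053, -0.038, -0.998]]
force: [-1.2, 0.8, -0.1]
grip_width: 0.0849
grasp_force: 0.0
```

```bash
python3 - <<'E'
from h import *
s=arm.get_state();print(np.round(s["tool_rot"],3).tolist(),np.round(s["joints"],1))
shift(.5689,-.0057,-.002,15.3)
E
```

```text
[[0.961, 0.269, -0.061], [0.271, -0.962, 0.022], [-0.053, -0.038, -0.998]] [-48.1  35.4  59.8 106.  -35.   63.4 -48.3]
t16.90 pos [ 0.5686 -0.0094  0.0395] xang 15.75 -> shift [ 0.0035 -0.0019  0.0415] yaw 0.0079 F [-1.2  0.8 -0.1] w 0.0849
```

Call:
{"method": "apply_moves", "body": {
  "plan": [
    [0.085,[0.003,-0.002,0.012],0.008],
    [0.085,[0.003,-0.002,0.024],0.008],
    [0.085,[0.003,-0.002,0.034],0.008],
    [0.085,[0.003,-0.002,0.04],0.008],
    [0.085,[0.003,-0.002,0.042],0.008],
    [0.085,[0.006,-0.002,0.042],0.008],
    [0.085,[0.01,-0.002,0.042],0.008],
    [0.085,[0.014,-0.002,0.042],0.008]
  ]
}}

```text
time_s: 17.57
position: [0.5789, 0.0005, -0.0017]
tool_rot: [[0.963, 0.262, -0.061], [0.264, -0.964, 0.023], [-0.053, -0.038, -0.998]]
force: [-0.3, 0.7, -0.2]
grip_width: 0.0848
grasp_force: 0.0
```

```bash
python3 - <<'E'
from h import *
fit()
s=arm.get_state();print(w2b(s["position"]));t=b2w(-.033,.02)
shift(t[0],t[1],-.002,4.3)
E
```

```text
top score 0.84 way c [-0.0259 -0.0024] sz [0.03  0.292] PCA ang 11.43 ends R [ 0.0034 -0.1453] L [-0.0545  0.1407]
side score 0.71 way c [-0.0216  0.0024] sz [0.051 0.281] PCA ang 12.39 ends R [ 0.0045 -0.136 ] L [-0.056   0.1394]
[-0.07507879  0.01140696]
t17.77 pos [ 5.783e-01  1.000e-04 -2.200e-03] xang 15.29 -> shift [ 0.0429 -0.0005 -0.0025] yaw 0.1919 F [-0.7 -1.3 -0.6] w 0.085
```

Call:
{"method": "apply_moves", "body": {
  "plan": [
    [0.085,[0.005,0,0],0],
    [0.085,[0.01,0,0],0],
    [0.085,[0.014,0,0],0],
    [0.085,[0.018,0,0],0.01],
    [0.085,[0.021,0,0],0.03],
    [0.085,[0.024,0,0],0.05],
    [0.085,[0.027,0,0],0.07],
    [0.085,[0.03,0,0],0.09]
  ]
}}

```text
time_s: 18.43
position: [0.6037, 0.0081, -0.0042]
tool_rot: [[0.983, 0.172, -0.07], [0.175, -0.984, 0.024], [-0.065, -0.036, -0.997]]
force: [-17.7, 0.3, 16.8]
grip_width: 0.0852
grasp_force: 9.2
```

```bash
python3 - <<'E'
from h import *
fit()
s=arm.get_state();print(w2b(s["position"]));t=b2w(-.033,.02)
shift(t[0],t[1],-.002,4.3)
E
```

```text
top score 0.91 way c [-0.0152 -0.0019] sz [0.03  0.292] PCA ang 6.63 ends R [ 0.0016 -0.147 ] L [-0.0321  0.1431]
side score 0.80 way c [-0.027   0.0826] sz [0.05 0.12] PCA ang 9.74 ends R [-0.0135  0.0221] L [-0.0341  0.1419]
[-0.04796463  0.01757925]
t18.63 pos [ 0.6049  0.0083 -0.0043] xang 10.13 -> shift [ 0.015  -0.001  -0.0032] yaw 0.1018 F [-11.1   1.2   8.4] w 0.085
```

Call:
{"method": "apply_moves", "body": {
  "plan": [
    [0.085,[0.003,0,-0.001],0.015],
    [0.085,[0.006,0,-0.002],0.03],
    [0.085,[0.008,0,-0.002],0.045],
    [0.085,[0.01,0,-0.002],0.06],
    [0.085,[0.012,0,-0.002],0.075],
    [0.085,[0.014,0,-0.002],0.09],
    [0.085,[0.016,0,-0.002],0.1],
    [0.085,[0.017,0,-0.002],0.102]
  ]
}}

```text
time_s: 19.3
position: [0.6225, 0.0113, -0.0031]
tool_rot: [[0.995, 0.072, -0.066], [0.074, -0.997, 0.024], [-0.064, -0.028, -0.998]]
force: [-11.9, 1.0, 7.9]
grip_width: 0.0851
grasp_force: 5.5
```

```bash
python3 - <<'E'
from h import *
fit()
s=arm.get_state();print(w2b(s["position"]));t=b2w(-.033,.02)
shift(t[0],t[1],-.002,4.3)
E
```

```text
top score 0.89 way c [ 0.0007 -0.0035] sz [0.032 0.292] PCA ang 0.03 ends R [ 0.0004 -0.1494] L [0.0002 0.1425]
side score 0.87 way c [ 0.0099 -0.0014] sz [0.049 0.287] PCA ang 3.72 ends R [ 0.0154 -0.1433] L [-0.0031  0.1425]
[-0.03004491  0.01918129]
t19.50 pos [ 0.6226  0.0113 -0.0031] xang 4.26 -> shift [-0.003  -0.0008 -0.0009] yaw -0.0007 F [-8.5  0.5  7. ] w 0.0851
```

Call:
{"method": "apply_moves", "body": {
  "plan": [
    [0.085,[0.001,0,0],0],
    [0.085,[0.002,0,0],0],
    [0.085,[0.003,0,0],0],
    [0.085,[0.004,0,0],0],
    [0.085,[0.004,0,0],0],
    [0.085,[0.004,0,0],0],
    [0.085,[0.004,0,0],0],
    [0.085,[0.004,0,0],0]
  ]
}}

```text
time_s: 20.17
position: [0.6236, 0.0113, -0.0033]
tool_rot: [[0.995, 0.071, -0.071], [0.073, -0.997, 0.025], [-0.069, -0.03, -0.997]]
force: [-23.6, 2.4, 18.0]
grip_width: 0.085
grasp_force: 12.0
```

```bash
python3 - <<'E'
from h import *
shift(.6,0,0)
E
```

```text
t20.17 pos [ 0.6236  0.0113 -0.0033] xang 4.22 -> shift [-0.0246  0.0095 -0.0019] yaw 0.0000 F [-23.6   2.4  18. ] w 0.085
```

Commanding 4 mm more moved the tool only 1 mm while the force doubled, so the rail is seated. Next: back off, lift and check.

Call:
{"method": "apply_moves", "body": {
  "plan": [
    [0.085,[-0.006,0,0],0],
    [0.085,[-0.012,0,0],0],
    [0.085,[-0.025,0,0],0],
    [0.085,[-0.045,0,0],0],
    [0.085,[-0.07,0,-0.02],0],
    [0.085,[-0.09,0,-0.05],0],
    [0.085,[-0.1,0,-0.09],0],
    [0.085,[-0.1,0,-0.12],0]
  ]
}}

```text
time_s: 20.83
position: [0.5343, 0.0001, 0.1245]
tool_rot: [[0.996, 0.07, -0.062], [0.072, -0.997, 0.024], [-0.06, -0.028, -0.998]]
force: [1.6, 0.2, 1.0]
grip_width: 0.085
grasp_force: 0.0
```

```bash
python3 - <<'E'
from h import *
fit(); im,d=arm.snapshot("top");cv2.imwrite("pics/t5.png",cv2.resize(im[110:290,170:470],None,fx=2.6,fy=2.6))
P=world("top",d);b=w2b(P);z=P[:,2]
for lo,hi in((-.11,-.03),(.07,.14)):
    for n,a,c in(("base+way",.016,.036),("strip",.014,.0255)):
        m=(b[:,1]>lo)&(b[:,1]<hi)&(z>a)&(z<c)&((b[:,0]>.019) if n=="strip" else (b[:,0]<.019))&(abs(b[:,0])<.06); print(n,lo,np.round(np.percentile(b[m,0],[1,99]),4))
E
```

```text
top score 0.65 way c [ 0.0036 -0.0032] sz [0.044 0.292] PCA ang 0.51 ends R [ 0.0032 -0.149 ] L [0.0006 0.1425]
side score 0.69 way c [ 0.0066 -0.0058] sz [0.294 0.05 ] PCA ang -0.03 ends R [-0.001 -0.153] L [-0.0009  0.1415]
base+way -0.11 [-0.0115  0.0187]
strip -0.11 [0.0193 0.039 ]
base+way 0.07 [-0.0187  0.0185]
strip 0.07 [0.0193 0.0386]
```

View pics/t5.png

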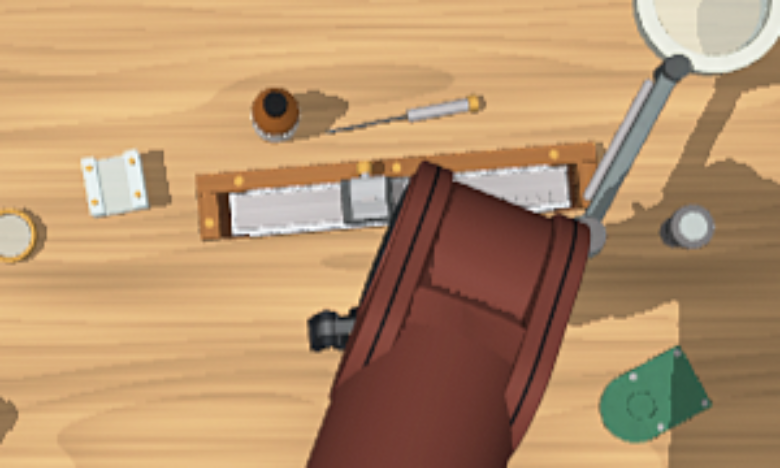

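The rail lies in the bay, from about (230,215) to (570,190) in the picture, flush along the back strip with the end blocks on both sides. The bystanders in view look undisturbed and the gripper is clear, so I'm handing in.

```bash
python3 - <<'E'
from h import *
print(arm.get_state()["force"]); print(arm.job_done())
E
```

```text
[-0.37550621  0.17104059 -0.0122212 ]
the job is handed in; nothing more can be done
None
```

I pushed the rail home and handed the job in at about 21 s; no verdict was returned. The last look showed it flush along the back strip, 3–6 mm off the bay's middle lengthwise (12 mm allowed), with the robot clear.

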